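# Load the flask warmer and hold its lid half open

## Task

Pick up the stoppered amber flask, lower it gently into the deep chamber of the flask warmer and let it stand there upright on the floor. Then take the warmer's lid by its bar, bring it forward from where it leans back, and hold it 50 degrees up from shut so that a colleague can slip a probe in; it would fall shut by itself, so never let it drop, and finish while still holding it still at that angle. Leave the reagent bottle, the white cup and the grey slide box alone.

Things in the scene. Friction and masses are not known exactly. Their poses are not given: they have to be found in the camera images.
- flask_center (a point): Stoppered round amber glass flask, 112 mm tall, about 160 g, standing upright on the bench. The point is on its axis, half-way up, 56 mm above its base; z points up the axis. The straight neck with a flush black stopper, 23 mm in diameter, runs from 63 mm above the base to the top: best gripped 34 mm above this point.
- flask: The same flask; origin at the centre of its flat base (40 mm across), z up its axis. Its round bulb is 66 mm across at the widest, 28 mm above the base, and ends 63 mm above the base. Glass: pressing or bumping it against the warmer with more than 45 N, or letting it fall more than 12 mm to the chamber floor, is too rough.
- warmer: Flask warmer: a fixed white box, 150 mm (x) by 165 mm (y) by 125 mm high, open at the top into one deep chamber. Origin at the centre of its underside on the bench; x points from its front (control strip, robot side) to the back where the lid hinge is, y along the hinge.
- chamber_floor (a point): Centre of the chamber's inner floor, 12 mm above the bench; axes as the warmer's. The chamber is a rectangular well 118 mm (x) by 131 mm (y) inside with upright walls, rim 113 mm above this floor, so the standing flask's top is 1 mm below the rim. Fingers go in beside the neck: open them little (to about 45 mm) to let go.
- lid (a joint): Angle of the warmer's hinged lid, rad: 0 = shut (level on the rim), grows as it opens up and back; 1.9 = stop, where it leans back past upright and rests at the start. 50 degrees = 0.873. The hinge is free: it falls shut below about 1.57 and falls back to the stop above.
- lid_hinge (a point): Middle of the hinge line, at the top of the warmer's back wall (75 mm behind its centre, 125.5 mm above the bench); the hinge line is the warmer's y.
- lid_bar (a point): Middle of the lid's round black grip bar, 10 mm thick, 104 mm long, parallel to the hinge, 182 mm from the hinge line, 32 mm out past the lid's free edge on two thin stubs at its ends. Turns with the lid; x points to the hinge. The lid is a flat steel plate 150 x 165 x 10 mm, 350 g; the bar lies in its mid-plane, 5 mm above the hinge line when shut. At the start the bar is some 300 mm above the bench.
- reagent: Bystander: amber reagent bottle with white cap, 48 mm across, 90 mm tall, upright; origin at its base. Not to be moved.
- beaker: Bystander: white open cup, 70 mm across, 80 mm tall, upright; origin at its base. Not to be moved.
- slidebox: Bystander: flat grey slide box, 100 x 85 x 32 mm, lying on the bench; origin at the centre of its underside. Not to be moved.
Things that resemble listed ones, but are neither listed nor needed, are in the scene too. There is more than one size of the warmer; the one meant has the size given above.

How it is judged:
By the outcome, as a careful person would: the job done as asked, in the order asked, and still so for the second after the job is handed in, while the arm keeps its last pose, push and grip.
It also fails if it takes over 56 s, if anything falls off the work surface, if the arm or the gripper's body presses on something with over 40 N, if the wrist force passes 120 N, or if a joint passes its speed limit or range.

## Robot

A 6-joint arm with a two-finger parallel gripper is mounted at the origin on the work surface. World frame = base frame: x ahead of the robot, y to its left, z up, the work surface at z = 0. Lengths are in m, angles in rad, forces in N, time in s.
With the tool pointing down it reaches from about 0.325 to 0.9 m from the base axis. Payload 6.1 kg.
Tool frame: the origin (TCP) lies midway between the tips of the shut fingers; the grasp point (between the pads) lies 19 mm behind it; x points along the fingers, y is the direction in which the jaws open and shut, and the axes are right-handed (so a half turn about x gives the same grasp; the last joint's range is limited). The gripper opens to 85 mm and grips with 20 to 120 N. Pads are 22 mm wide; open, the fingers measure 114 mm over their backs; the gripper's body (76 mm by 85 mm) begins 54 mm behind the grasp point. The pads swing forward as they close: fully open they stand 13 mm farther back than shut.
Start: joints at [1.023, 0.22, 1.526, -0, 1.395, -0.126], TCP at [0.256, 0.57, 0.231] pointing down, gripper open.
Joint ranges: [-2.98, 2.98], [-0.91, 2.08], [0.09, 2.57], [-1.24, 4.39], [0.2, 2.65], [-2.68, 2.68]. Speed limits (rad/s): [2.57, 2.57, 3.01, 3.14, 3.14, 3.14].

## Interface

Orientations are given as [roll, pitch, yaw] about the fixed x, y, z axes, in that order (R = Rz(yaw) Ry(pitch) Rx(roll)).
In Python, from plant import movep, move_l, set_joints, gripper_to, hold, inverse_kinematics, observe, get_image, get_calibration, Unreachable, job_done gives the robot as it stands. Calls block until the motion is done:
- movep(position, orientation): joint-space move of the TCP to a pose.
- move_l(position, feed=0.15, rotation=None, max_force=None): straight line of the TCP; rotation=None keeps the orientation; feed is the mean speed in m/s. With max_force (N) it stops when the force on the tool has changed by that much, and returns True; else False.
- set_joints(angles): joint-space move.
- gripper_to(opening, f_grip=None): finger opening in m; f_grip is the grip in N (None keeps the last); returns when the fingers have stopped.
- hold(seconds).
- inverse_kinematics(position, orientation): joint angles nearest the present ones, or None.
- observe(): the state.
- get_image(name): name is "side" or "top"; returns (picture, depth): 480x640x3 uint8, red, green, blue; 480x640 float32, m along the optical axis (not along the pixel's ray), 0 where there is no reading.
- get_calibration(name): a dict with "intrinsics" (3x3 intrinsics, pixels), "dist_coeffs" ([k1, k2, p1, p2, k3] as OpenCV has them; the pictures are not rectified), "world_from_camera" (4x4, takes a point from camera to world coordinates). Camera axes: x right, y down, z forward; pixel columns grow to the right and rows downward; lengths in m; the calibration is good to about 2 mm. A picture is of the moment at which its call begins. get_calibration takes no time and is no camera call.
A pose or a line that the arm cannot do raises Unreachable and nothing moves.
- job_done(): hands the job in, once; it reports no verdict.
The state is a dict: "time_s": time; "q": joint angles; "joint_velocities": joint speeds; "joint_torque": joint torques, N m; "eef_pos": TCP position; "tcp_rot": TCP orientation; "ft_force": force on the tool from outside, world axes, zero at the start; "torque": the same for the moment, N m; "opening": finger opening in m.
Only numpy, scipy, OpenCV 4.12 (cv2) and the standard library are available. Lean on these libraries where they do the work, as an engineer would, in place of code of your own. Each camera call takes 0.05 s, during which the arm holds its last target.

## Working session

There is one attempt and no reset: what is moved stays moved. The work goes in short steps, each a Python script; the robot and the scene stay as the last script left them, time stands still between calls to the robot, and variables do not carry over. Pictures are saved under pics/ and viewed, and the job is handed in when it is done.

```bash
ls; mkdir -p pics; python3 - <<'E'
from plant import *
import cv2,numpy as np
for n in("side","top"):
    im,d=get_image(n); np.savez(f"{n}0.npz",im=im,d=d)
    cv2.imwrite(f"pics/{n}0.png",im[:,:,::-1]); c=get_calibration(n)
    print(n,np.round(c["intrinsics"],1).tolist(),np.round(c["dist_coeffs"],4),np.round(c["world_from_camera"],3).tolist())
s=observe();print({k:np.round(v,3) for k,v in s.items()})
E
```

```text
pics
side [[515.5, 0.0, 315.0], [0.0, 515.5, 241.0], [0.0, 0.0, 1.0]] [0.0069 0.     0.     0.     0.    ] [[0.84, -0.317, 0.441, 0.05], [-0.543, -0.49, 0.682, -0.821], [-0.0, -0.812, -0.584, 0.79], [0.0, 0.0, 0.0, 1.0]]
top [[489.7, 0.0, 319.0], [0.0, 489.7, 241.6], [0.0, 0.0, 1.0]] [-0.0813  0.      0.      0.      0.    ] [[-0.018, -0.98, 0.196, 0.372], [-1.0, 0.013, -0.027, 0.021], [0.024, -0.197, -0.98, 1.062], [0.0, 0.0, 0.0, 1.0]]
{'time_s': np.float64(0.1), 'q': array([ 1.023,  0.221,  1.528,  0.   ,  1.395, -0.126]), 'joint_velocities': array([-0.   , -0.002, -0.003, -0.001, -0.   , -0.001]), 'joint_torque': array([-0.0000e+00, -4.9824e+01, -3.9055e+01, -0.0000e+00,  6.0000e-03,
        0.0000e+00]), 'eef_pos': array([0.256, 0.57 , 0.23 ]), 'tcp_rot': array([-1.712,  1.569, -2.134]), 'ft_force': array([0.536, 0.102, 0.091]), 'torque': array([ 0.007, -0.049, -0.008]), 'opening': np.float64(0.086)}
```

View pics/side0.png

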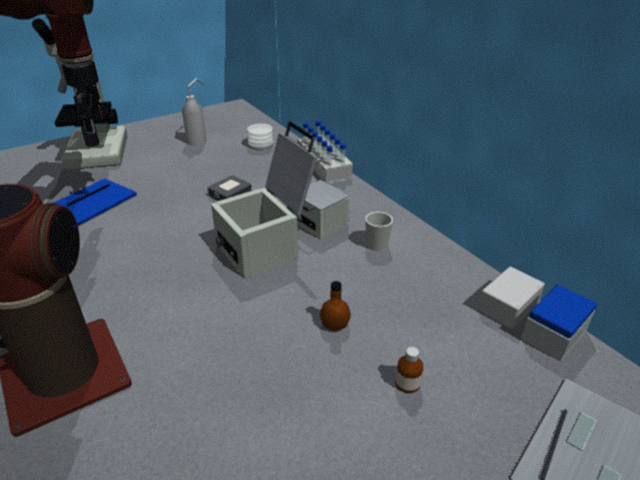

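View pics/top0.png

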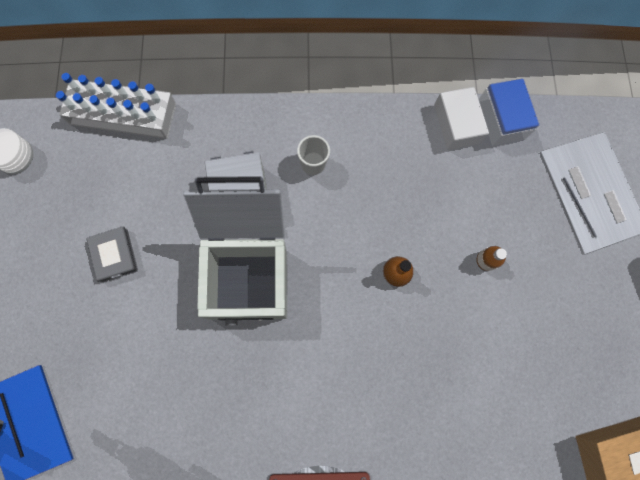

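Flask candidates are the amber round one with a black stopper (side 336,308; top 400,270) and the amber bottle with a white cap and label (side 409,370; top 493,257), which is the reagent. Warmer candidates are the open box (side 255,235; top 243,280) and a small closed box behind it (side 322,208; top 235,172). I choose the black-stoppered flask and the open box. Next I'll measure them and check with a crop.

```bash
cat > h.py <<'E'
import numpy as np,cv2
from plant import *
def cloud(n,im=None,d=None):
    if im is None: im,d=get_image(n)
    c=get_calibration(n);K=np.array(c["intrinsics"]);D=np.array(c["dist_coeffs"]);T=np.array(c["world_from_camera"])
    v,u=np.mgrid[0:480,0:640]
    p=cv2.undistortPoints(np.stack([u,v],-1).reshape(-1,1,2).astype(float),K,D).reshape(480,640,2)
    P=np.concatenate([p*d[...,None],d[...,None]],-1)@T[:3,:3].T+T[:3,3]
    P[d==0]=np.nan
    return im,P
def proj(n,X):
    c=get_calibration(n);T=np.linalg.inv(np.array(c["world_from_camera"]))
    r,_=cv2.Rodrigues(T[:3,:3])
    return cv2.projectPoints(np.atleast_2d(X).astype(float),r,T[:3,3],np.array(c["intrinsics"]),np.array(c["dist_coeffs"]))[0].reshape(-1,2)
E
python3 - <<'E'
from h import *
C={}
for n in("side","top"):
    z=np.load(n+"0.npz");C[n]=cloud(n,z["im"],z["d"])
for n,pts in {"top":[(400,270),(405,266),(210,280),(280,280),(243,313),(243,245),(238,215),(230,180),(243,280),(235,165),(314,150),(493,257),(110,253)],"side":[(336,315),(336,287),(336,293),(255,250),(288,170),(299,130)]}.items():
    for u,v in pts: print(n,u,v,np.round(C[n][1][v,u],3))
A=cv2.resize(C["top"][0][140:335,150:450],None,fx=2.6,fy=2.6,interpolation=cv2.INTER_CUBIC)
cv2.imwrite("pics/crop_top.png",A[:,:,::-1])
A=cv2.resize(C["side"][0][110:350,190:430],None,fx=2.5,fy=2.5,interpolation=cv2.INTER_CUBIC)
cv2.imwrite("pics/crop_side.png",A[:,:,::-1])
# rim
P=np.concatenate([C[n][1].reshape(-1,3) for n in C])
for n in C:
    Q=C[n][1].reshape(-1,3);m=(abs(Q[:,2]-.125)<.004)&(Q[:,0]>.15)&(Q[:,0]<.6)&(Q[:,1]>0)&(Q[:,1]<.4)
    Q=Q[m];print(n,len(Q),np.nanpercentile(Q,[1,50,99],axis=0).round(3).tolist()); r=cv2.minAreaRect(Q[:,:2].astype(np.float32)); print(r)
E
```

```text
top 400 270 [ 0.505 -0.166  0.1  ]
top 405 266 [ 0.511 -0.174  0.112]
top 210 280 [0.491 0.211 0.097]
top 280 280 [0.486 0.071 0.125]
top 243 313 [0.424 0.142 0.124]
top 243 245 [0.556 0.143 0.123]
top 238 215 [0.595 0.143 0.203]
top 230 180 [0.63  0.143 0.299]
top 243 280 [0.501 0.157 0.011]
top 235 165 [0.731 0.166 0.096]
top 314 150 [ 0.794 -0.     0.016]
top 493 257 [ 0.534 -0.37   0.07 ]
top 110 253 [0.56  0.442 0.032]
side 336 315 [ 0.503 -0.199  0.051]
side 336 287 [ 0.511 -0.186  0.113]
side 336 293 [ 0.51  -0.188  0.099]
side 255 250 [0.455 0.064 0.071]
side 288 170 [0.596 0.142 0.205]
side 299 130 [0.63  0.144 0.299]
side 1110 [[0.42, 0.062, 0.121], [0.493, 0.133, 0.126], [0.572, 0.228, 0.129]]
((0.4971519708633423, 0.146552175283432), (0.15659400820732117, 0.1737365871667862), 0.19024750590324402)
top 2512 [[0.418, 0.064, 0.121], [0.49, 0.148, 0.125], [0.57, 0.229, 0.129]]
((0.494632750749588, 0.14675524830818176), (0.1542147547006607, 0.16600880026817322), 0.15448591113090515)
```

View pics/crop_side.png

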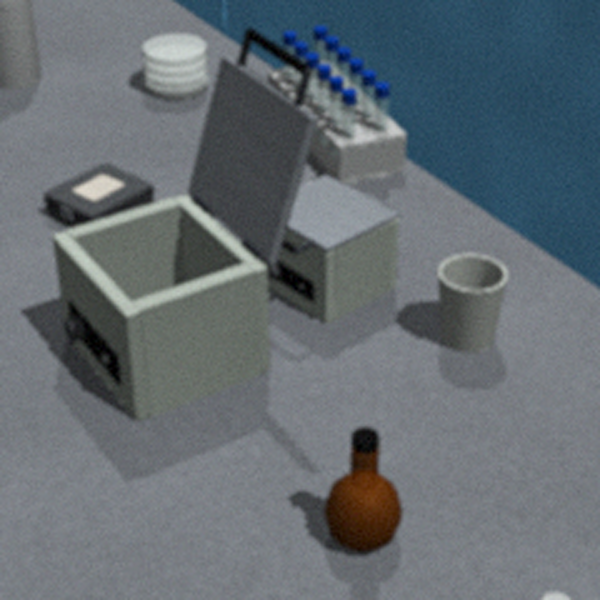

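View pics/crop_top.png

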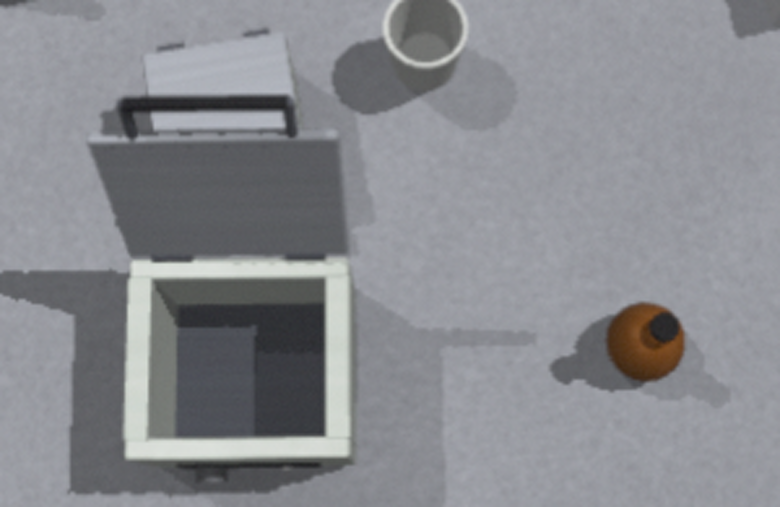

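The crop confirms both choices: the black-stoppered round flask at side (336,308), and the open box with the leaning lid and bar at side (300,128). Next come the fits and an IK check.

```bash
python3 - <<'E'
from h import *
from scipy.optimize import least_squares
from scipy.spatial.transform import Rotation as Rt
C={}
for n in("side","top"):
    z=np.load(n+"0.npz");C[n]=cloud(n,z["im"],z["d"])
for n in C:
    im,P=C[n];Q=P.reshape(-1,3)
    m=(abs(Q[:,0]-.51)<.05)&(abs(Q[:,1]+.18)<.05)
    s=Q[m&(Q[:,2]>.012)&(Q[:,2]<.055)];k=Q[m&(Q[:,2]>.07)&(Q[:,2]<.105)]
    f=least_squares(lambda c:np.linalg.norm(s-[c[0],c[1],c[2]],axis=1)-.033,[.51,-.18,.028],loss='soft_l1',f_scale=.002).x
    g=least_squares(lambda c:np.linalg.norm(k[:,:2]-c,axis=1)-.0115,[.51,-.18],loss='soft_l1',f_scale=.002).x
    t=Q[m&(abs(Q[:,2]-.112)<.003)]
    print(n,"bulb",f.round(4),len(s),"neck",g.round(4),len(k),"top",t.mean(0).round(4),len(t))
    m=(abs(Q[:,2]-.125)<.004)&(Q[:,0]>.15)&(Q[:,0]<.6)&(Q[:,1]>0)&(Q[:,1]<.4); r=Q[m]
    for nm,sel,a in(("front",(r[:,0]<.43)&(abs(r[:,1]-.146)<.07),1),("right",(r[:,1]<.075)&(abs(r[:,0]-.49)<.05),0),("left",(r[:,1]>.22)&(abs(r[:,0]-.49)<.05),0)):
        q=r[sel]
        if len(q)<8: continue
        print(' ',nm,len(q),np.polyfit(q[:,a],q[:,1-a],1).round(4),np.percentile(q[:,1-a],[2,50,98]).round(4))
    # lid plate
    m=(Q[:,2]>.15)&(Q[:,2]<.25)&(Q[:,0]>.57)&(Q[:,0]<.65)&(Q[:,1]>.08)&(Q[:,1]<.21);q=Q[m]
    c=q.mean(0);nn=np.linalg.svd(q-c,full_matrices=False)[2][2];print(' plate',c.round(4),nn.round(4),len(q))
    m=(Q[:,2]>.285)&(Q[:,0]>.58)&(Q[:,0]<.68)&(Q[:,1]>.05)&(Q[:,1]<.24);q=Q[m]
    print(' bar',len(q),np.percentile(q,[1,50,99],axis=0).round(4).tolist(),np.polyfit(q[:,1],q[:,0],1).round(4))
hx,cy=.569,.1465
for s in(1,-1):
  for th in(1.9,1.6,1.3,.873):
    a=np.array([np.cos(th),0,-np.sin(th)]);y=s*np.array([np.sin(th),0,np.cos(th)])
    R=np.c_[a,y,np.cross(a,y)]; e=Rt.from_matrix(R).as_euler('xyz')
    bar=np.array([hx,cy,.1255])-.182*a+.005*np.array([np.sin(th),0,np.cos(th)])
    q=inverse_kinematics(bar+.019*a,e);print(s,th,e.round(2),bar.round(3),None if q is None else np.round(q,2))
for y in(0,np.pi,np.pi/2,-np.pi/2):
  for p in([.511,-.178,.071],[.494,.1465,.083]):
    q=inverse_kinematics(p,[0,np.pi/2,y]);print(y,None if q is None else np.round(q,2))
E
```

```text
side bulb [ 0.5158 -0.1756  0.031 ] 511 neck [ 0.5156 -0.1762] 145 top [ 0.5134 -0.1789  0.1128] 66
  front 175 [0.0055 0.423 ] [0.4193 0.4234 0.4296]
  right 186 [0.0025 0.0659] [0.0612 0.0663 0.0746]
  left 70 [0.004 0.223] [0.2203 0.2249 0.2303]
 plate [0.5952 0.1427 0.2009] [-9.468e-01  4.000e-04  3.217e-01] 1332
 bar 159 [[0.625, 0.0887, 0.2854], [0.6299, 0.1351, 0.2996], [0.6361, 0.1974, 0.305]] [-0.0029  0.6307]
top bulb [ 0.5137 -0.1753  0.0291] 400 neck [ 0.5134 -0.175 ] 48 top [ 0.5131 -0.1748  0.1116] 93
  front 478 [0.001  0.4236] [0.4179 0.4238 0.4298]
  right 271 [0.0096 0.0644] [0.0638 0.0694 0.0734]
  left 245 [0.0003 0.2244] [0.2202 0.2245 0.2289]
 plate [0.5947 0.145  0.2027] [-0.9454  0.0021  0.326 ] 2297
 bar 455 [[0.6246, 0.0904, 0.286], [0.6303, 0.1436, 0.2996], [0.6372, 0.2004, 0.3032]] [-0.0094  0.6319]
1 1.9 [-1.57  1.24 -3.14] [0.633 0.146 0.296] [0.09 0.51 1.11 0.03 1.85 0.1 ]
1 1.6 [-1.57  1.54  3.14] [0.579 0.146 0.307] [0.11 0.15 1.51 0.   1.52 0.11]
1 1.3 [1.57 1.3  0.  ] [0.525 0.146 0.302] [ 0.15 -0.2   1.87 -0.04  1.2   0.16]
1 0.873 [1.57 0.87 0.  ] [0.456 0.146 0.268] [ 0.25 -0.66  2.37 -0.23  0.77  0.36]
-1 1.9 [1.57 1.24 3.14] [0.633 0.146 0.296] None
-1 1.6 [ 1.57  1.54 -3.14] [0.579 0.146 0.307] None
-1 1.3 [-1.57  1.3   0.  ] [0.525 0.146 0.302] None
-1 0.873 [-1.57  0.87  0.  ] [0.456 0.146 0.268] None
0 [-0.48  0.2   1.88  0.    1.07 -2.05]
0 [ 0.14  0.12  1.94 -0.    1.08 -1.44]
3.141592653589793 [-0.48  0.2   1.88 -0.    1.07  1.09]
3.141592653589793 [0.14 0.12 1.94 0.   1.08 1.71]
1.5707963267948966 [-0.48  0.2   1.88  0.    1.07  2.66]
1.5707963267948966 None
-1.5707963267948966 [-0.48  0.2   1.88 -0.    1.07 -0.48]
-1.5707963267948966 [ 0.14  0.12  1.94 -0.    1.08  0.14]
```

```bash
python3 - <<'E'
from h import *
D=[0,np.pi/2,-np.pi/2]
s=observe()
movep([.24,.53,.42],D); print(observe()["time_s"])
movep([.514,-.1755,.30],D); print(observe()["time_s"])
gripper_to(.06,30)
s=observe();print(s["time_s"],s["eef_pos"].round(4) if hasattr(s["eef_pos"],'round') else s["eef_pos"],s["opening"])
f0=np.array(s["ft_force"])
print(move_l([.514,-.1755,.075],feed=.12,max_force=10))
s=observe();print(s["time_s"],np.round(s["eef_pos"],4),(np.array(s["ft_force"])-f0).round(2))
for n in("side",):
    im,d=get_image(n);cv2.imwrite(f"pics/{n}1.png",cv2.resize(im[180:360,240:440],None,fx=3,fy=3)[:,:,::-1])
E
```

```text
1.15
3.8583
4.2333 [ 0.5141 -0.1753  0.3   ] 0.06038058595520688
False
6.2583 [ 0.5145 -0.1757  0.0757] [-0.03  0.17  1.28]
```

View pics/side1.png

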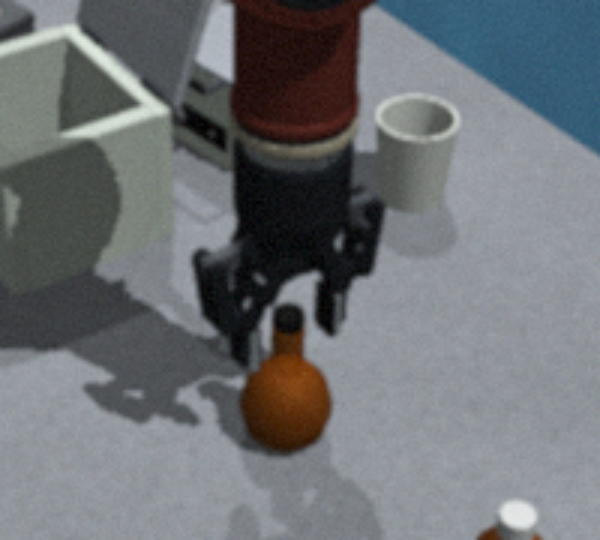

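Side crop: the neck (side about 336,287) sits between the open fingers. Next I grip, lift and place it.

```bash
python3 - <<'E'
from h import *
move_l([.514,-.1755,.071],feed=.05)
gripper_to(0,40)
s=observe();print(s["time_s"],s["opening"],np.round(s["eef_pos"],4))
move_l([.514,-.1755,.25],feed=.15); hold(.2)
print(np.round(observe()["ft_force"],2))
move_l([.492,.1465,.25],feed=.2); hold(.2)
s=observe();print(s["time_s"],s["opening"],np.round(s["eef_pos"],4))
for n in("side","top"):
    im,P=cloud(n);cv2.imwrite(f"pics/{n}2.png",cv2.resize(im[120:320,150:390] if n=="top" else im[60:300,180:420],None,fx=2.5,fy=2.5)[:,:,::-1])
E
```

```text
6.9833 0.022231799095105063 [ 0.5142 -0.1756  0.0711]
[-0.61 -0.35 -1.44]
10.4917 0.02186694419611507 [0.4921 0.1459 0.25  ]
```

View pics/side2.png

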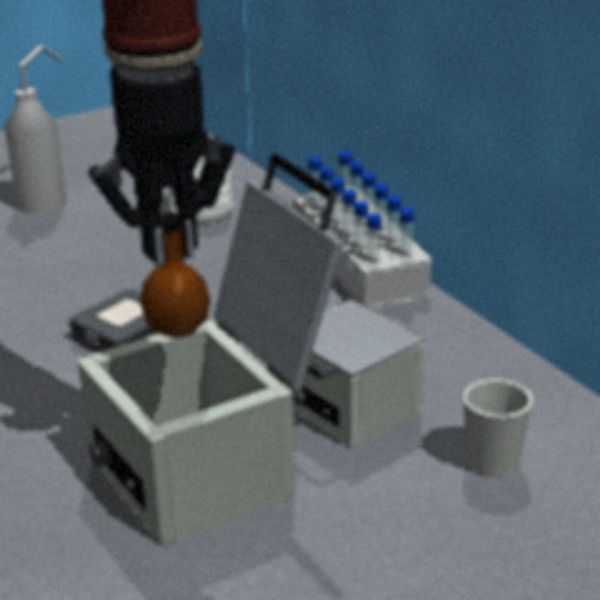

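View pics/top2.png

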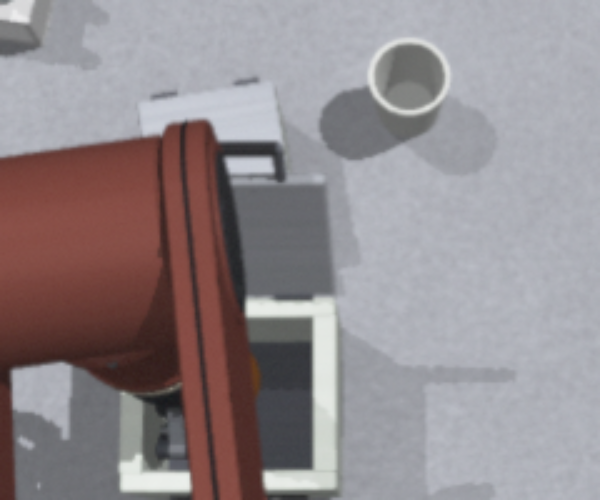

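```bash
python3 - <<'E'
from h import *
for n in("side","top"):
    im,P=cloud(n);Q=P.reshape(-1,3);c=im.reshape(-1,3).astype(int)
    m=(Q[:,0]>.35)&(Q[:,1]>-.05)&(Q[:,1]<.3)&(Q[:,2]>.3)&(c[:,0]>c[:,2]+25)
    for a in np.arange(.3,.8,.05):
        k=m&(Q[:,2]>a)&(Q[:,2]<a+.05)
        if k.sum()>5: print(n,round(a,2),k.sum(),np.percentile(Q[k],[1,99],axis=0).round(3).tolist())
E
```

```text
side 0.45 536 [[0.458, 0.104, 0.454], [0.519, 0.131, 0.499]]
side 0.5 111 [[0.45, 0.079, 0.5], [0.52, 0.139, 0.55]]
side 0.55 1683 [[0.352, 0.065, 0.551], [0.54, 0.093, 0.6]]
side 0.6 458 [[0.351, 0.065, 0.6], [0.469, 0.083, 0.617]]
top 0.45 118 [[0.453, 0.122, 0.458], [0.462, 0.167, 0.499]]
top 0.5 144 [[0.446, 0.08, 0.501], [0.464, 0.158, 0.55]]
top 0.55 2174 [[0.352, 0.068, 0.553], [0.464, 0.183, 0.6]]
top 0.6 16243 [[0.353, 0.069, 0.601], [0.527, 0.202, 0.649]]
top 0.65 134 [[0.35, 0.067, 0.65], [0.365, 0.182, 0.652]]
```

The arm clears the leaning lid when lowered, since the wrist stays above z 0.38 and the lid's top is at 0.305. Lowering now, with a force guard.

```bash
python3 - <<'E'
from h import *
x,y=.492,.1465
print(move_l([x,y,.10],feed=.1,max_force=10),np.round(observe()["eef_pos"],4))
f=np.array(observe()["ft_force"])
print(move_l([x,y,.080],feed=.02,max_force=5))
s=observe();print(s["time_s"],np.round(s["eef_pos"],4),(np.array(s["ft_force"])-f).round(2))
E
```

```text
False [0.4926 0.1466 0.1007]
True
13.1333 [0.4918 0.1465 0.0831] [-1.09  0.77  5.39]
```

```bash
python3 - <<'E'
from h import *
x,y=.492,.1465
gripper_to(.045); print(observe()["opening"])
print(move_l([x,y,.16],feed=.08,max_force=12))
move_l([.44,y,.40],feed=.25)
s=observe();print(s["time_s"],np.round(s["eef_pos"],4))
for n in("side","top"):
    im,P=cloud(n);np.savez(n+"3.npz",im=im,P=P);cv2.imwrite(f"pics/{n}3.png",cv2.resize(im[120:320,150:390] if n=="top" else im[60:300,180:420],None,fx=2.5,fy=2.5)[:,:,::-1])
E
```

```text
0.04491246783741327
False
15.7417 [0.4396 0.1464 0.3982]
```

View pics/side3.png

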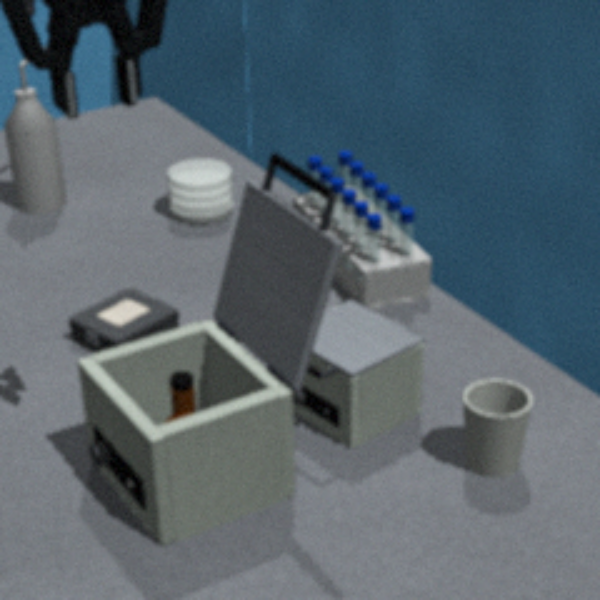

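View pics/top3.png

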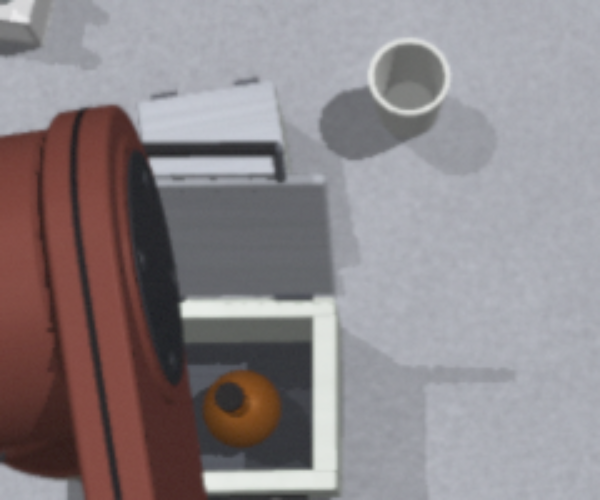

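The flask stands upright in the chamber, with the stopper at side crop (182,381) and the bulb at top crop (240,408). Next I go to the bar.

```bash
cat >> h.py <<'E'
from scipy.spatial.transform import Rotation as Rt
HX,CY,HZ=.569,.1455,.1255
def lidpose(th,back=0.,off=0.):
    a=np.array([np.cos(th),0,-np.sin(th)]);n=np.array([np.sin(th),0,np.cos(th)])
    e=Rt.from_matrix(np.c_[a,n,np.cross(a,n)]).as_euler('xyz')
    bar=np.array([HX,CY,HZ])-.182*a+(.005+off)*n
    return bar+(.019-back)*a,e
E
python3 - <<'E'
from h import *
for n in("side","top"):
    Q=np.load(n+"3.npz")["P"].reshape(-1,3);m=(abs(Q[:,0]-.492)<.03)&(abs(Q[:,1]-.146)<.03)&(abs(Q[:,2]-.124)<.006)
    print(n,m.sum(),Q[m].mean(0).round(4))
p,e=lidpose(1.9,.11);movep(p,e);print(observe()["time_s"])
p,e=lidpose(1.9,.04);print(move_l(p,feed=.12,max_force=10))
s=observe();print(s["time_s"],np.round(s["eef_pos"],4),p.round(4),s["opening"],np.round(s["ft_force"],2))
for n in("side","top"):
    im,P=cloud(n);cv2.imwrite(f"pics/{n}4.png",cv2.resize(im[100:300,150:390] if n=="top" else im[20:220,200:400],None,fx=3 if n=="side" else 2.5,fy=3 if n=="side" else 2.5)[:,:,::-1])
E
```

```text
side 62 [0.4915 0.142  0.1237]
top 113 [0.4903 0.1453 0.1235]
16.7917
False
17.525 [0.6394 0.1457 0.3181] [0.6394 0.1455 0.316 ] 0.04502830139260452 [0.26 0.2  0.32]
```

View pics/side4.png

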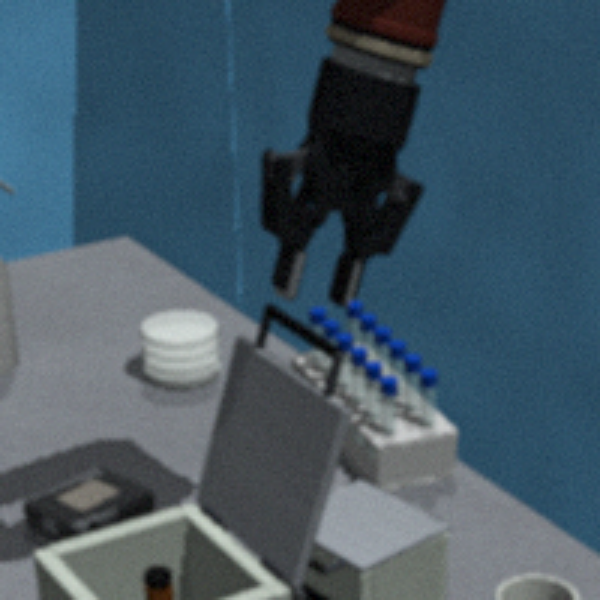

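View pics/top4.png

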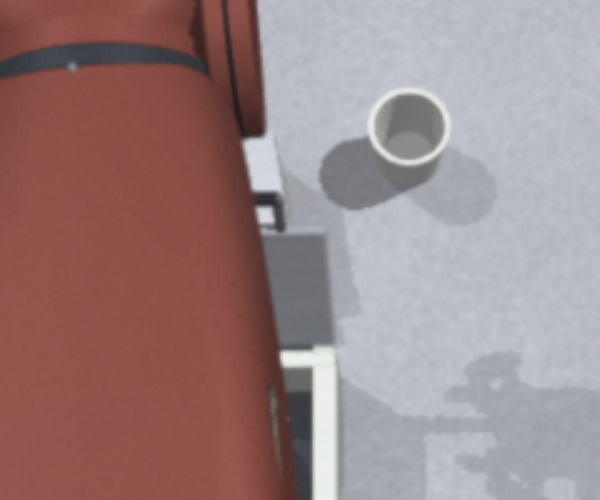

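The fingertips (side crop 285,295 and 345,300) straddle the bar's middle (305,335). Now I advance and grip.

```bash
python3 - <<'E'
from h import *
p,e=lidpose(1.9,.0);print(move_l(p,feed=.05,max_force=8))
s=observe();print(s["time_s"],np.round(s["eef_pos"],4),p.round(4),np.round(s["ft_force"],2))
gripper_to(0,40);hold(.2)
s=observe();print(s["time_s"],s["opening"],np.round(s["eef_pos"],4),np.round(s["ft_force"],2))
im,P=cloud("side");cv2.imwrite("pics/side5.png",cv2.resize(im[60:220,220:380],None,fx=3.5,fy=3.5)[:,:,::-1])
E
```

```text
False
18.575 [0.6266 0.1455 0.2786] [0.6264 0.1455 0.2781] [-0.47  0.08  0.6 ]
19.1917 0.008500868632901738 [0.6266 0.1455 0.2785] [1.42 0.7  2.37]
```

View pics/side5.png

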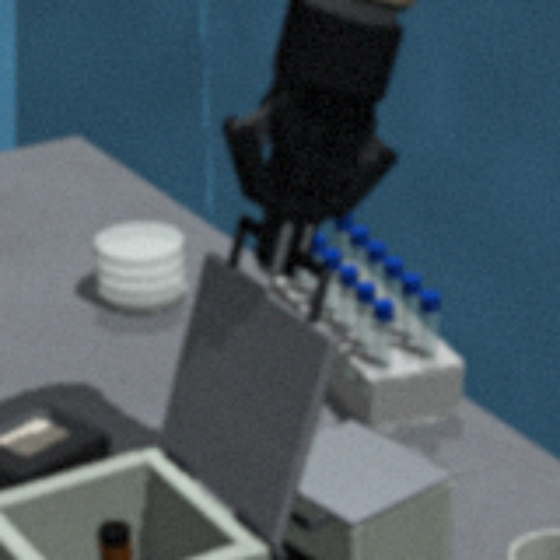

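The bar is gripped: opening reads 8.5 mm on the 10 mm bar and side forces are small. Now I swing along the arc while watching the force.

```bash
python3 - <<'E'
from h import *
ths=np.linspace(1.9,np.deg2rad(50),11)[1:]
print([inverse_kinematics(*lidpose(t)) is not None for t in ths])
for t in ths:
    p,e=lidpose(t); r=move_l(p,feed=.06,rotation=e,max_force=30)
    s=observe();print(round(t,2),r,round(s["time_s"],2),np.round(s["eef_pos"]-p,4),np.round(s["ft_force"],1),round(s["opening"],4))
    if r: break
    if np.linalg.norm(s["ft_force"])>40: print("force");break
E
```

```text
[True, True, True, True, True, True, True, True, True, True]
1.8 False 19.67 [-0.0001  0.      0.0005] [ 1.3 -0.6  2.6] 0.0086
1.69 False 20.09 [0.0004 0.     0.0003] [ 1.  -0.3  3.5] 0.0085
1.59 False 20.52 [0.0005 0.0001 0.0003] [ 0.3 -1.2  5.2] 0.0085
1.49 False 20.94 [0.0005 0.0001 0.0004] [-0.  -0.1  5.8] 0.0088
1.39 False 21.37 [0.0005 0.0001 0.0004] [-0.5 -0.   6. ] 0.0085
1.28 False 21.79 [0.0005 0.0001 0.0004] [-2.5 -0.4  5.5] 0.0084
1.18 False 22.22 [0.0004 0.0001 0.0004] [-2.7  0.1  6.1] 0.0083
1.08 False 22.64 [0.0002 0.0002 0.0004] [-3.1  0.3  6. ] 0.0087
0.98 False 23.07 [0.0001 0.0002 0.0004] [-5.  -0.2  6.8] 0.0082
0.87 False 23.49 [0.     0.0002 0.0003] [-6.9  0.3  7. ] 0.0084
```

```bash
python3 - <<'E'
from h import *
hold(.5)
s=observe();print(s["time_s"],np.round(s["eef_pos"],4),np.round(s["ft_force"],2))
for n in("side","top"):
    im,P=cloud(n);cv2.imwrite(f"pics/{n}6.png",im[:,:,::-1])
    Q=P.reshape(-1,3)
    # points near the plane of the plate's upper/lower faces, outside gripper area
    th=.873;a=np.array([np.cos(th),0,-np.sin(th)]);nn=np.array([np.sin(th),0,np.cos(th)])
    R=Q-[.569,.1455,.1255];u=-(R@a);w=R@nn
    m=(u>.02)&(u<.14)&(abs(w-.005)<.02)&(abs(R[:,1])<.075)
    if m.sum()>30:
        q=R[m];k=np.polyfit(u[m],w[m],1);print(n,m.sum(),"angle",50+np.degrees(np.arctan(k[0])),k.round(4),w[m].std().round(4))
    for c,t in(((.51,-.175),'oldflask'),):pass
E
```

```text
23.9917 [0.4686 0.1457 0.2543] [-7.76 -0.23  6.94]
side 37 angle 50.18452797170852 [0.0032 0.0121] 0.0001
top 2776 angle 50.196964382899516 [0.0034 0.0094] 0.0008
```

View pics/side6.png

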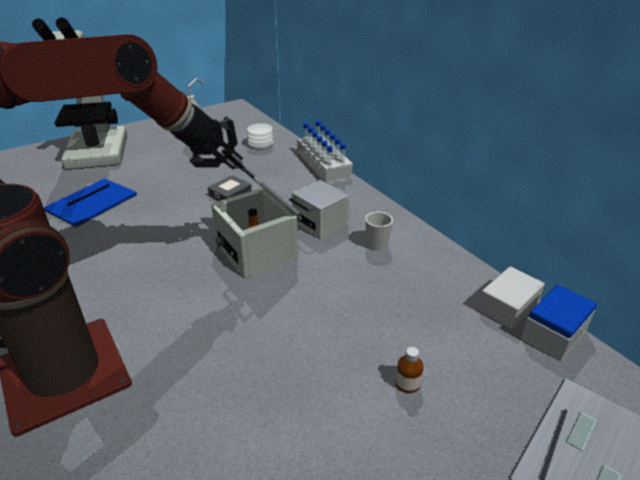

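View pics/top6.png

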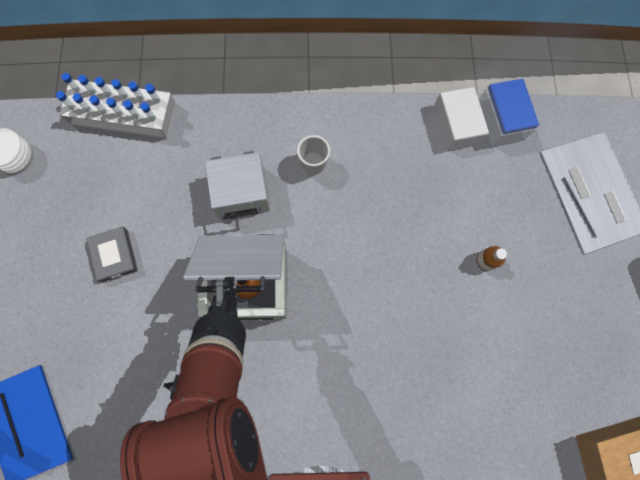

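The lid is held at 50.2° by the plate fit from the top depth image. The flask's stopper shows upright at side (253,214), and the reagent bottle, cup and slide box sit at their original pixels. Handing in.

```bash
python3 -c "
from plant import *
job_done()"
```

```text
the job is handed in; nothing more can be done
```

The flask stands in the warmer's chamber, and I handed the job in at about 24 s with the arm still holding the lid by its bar at 50°.

- **Flask:** I lowered it until it touched the floor at the expected height, with about 5 N of contact. After release it stood upright with its stopper top at z ≈ 0.1235 m, as expected for standing on the chamber floor. It was still standing in the last pictures.
- **Lid:** I gripped the bar with 40 N set and brought it forward along its arc without letting go. The readings between steps never passed about 10 N. The top camera's depth image put the lid at 50.2°. The side camera agreed but on only 37 points, so it is weak support.
- **Bystanders:** The reagent bottle, cup and slide box show at the same pixels as at the start.

A steady force of about 10 N remains on the tool at the hold. I think it comes partly from the tilted tool and partly from small hinge-position errors. No check failed.

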